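Seat and latch the stop board of a drum-shell drilling jig

ROBOT

A 6-joint arm with a two-finger parallel gripper is mounted at the origin on the work surface. World frame = base frame: x ahead of the robot, y to its left, z up, the work surface at z = 0. Lengths are in mm, angles in rad, forces in N, time in s.
With the tool pointing down it reaches from about 250 to 725 mm from the base axis. Payload 9.7 kg.
Tool frame: the origin (TCP) lies midway between the tips of the shut fingers; the grasp point (between the pads) lies 19 mm behind it; z points along the fingers, y is the direction in which the jaws open and shut (so a half turn about z gives the same grasp; the last joint's range is limited). The gripper opens to 85 mm and grips with 20 to 120 N. Pads are 22 mm wide; open, the fingers measure 114 mm over their backs; the gripper's body (76 mm by 85 mm) begins 54 mm behind the grasp point. The pads swing forward as they close: fully open they stand 13 mm farther back than shut.
Start: joints at [1.121, 0.087, 0.176, 1.66, 0, 1.571], TCP at [239.129, 495.292, 231.284] pointing down, gripper open.
Joint ranges: [-3.13, 3.13], [-0.85, 1.81], [-1.15, 1.24], [-2.2, 2.28], [-1.44, 1.52], [-3.14, 3.14]. Speed limits (rad/s): [2.22, 2.22, 2.57, 3.14, 3.14, 3.14].

INTERFACE

Orientations are given as a 3x3 rotation matrix whose columns are the frame's x, y, z axes.
In Python, from bench import arm gives the robot as it stands. Calls block until the motion is done:
- arm.move_ptp(position, orientation): joint-space move of the TCP to a pose.
- arm.movel(position, attitude=None, speed=150, threshold=None): straight line of the TCP; attitude=None keeps the orientation; speed is the mean speed in mm/s. With threshold (N) it stops when the force on the tool has changed by that much, and returns True; else False.
- arm.goto_joints(angles): joint-space move.
- arm.grip(opening): finger opening in mm; the grip force is fixed at half the most; returns when the fingers have stopped.
- arm.hold(seconds).
- arm.ik(position, orientation): joint angles nearest the present ones, or None.
- arm.get_state(): the state.
- arm.camera(name): name is "side" or "top" or "wrist"; returns a dict with "frame" (480x640x3 uint8, red, green, blue), "depth" (480x640 float32, mm along the optical axis (not along the pixel's ray), 0 where there is no reading), "fx", "fy", "cx", "cy" (pixels), "dist" ([k1, k2, p1, p2, k3] as OpenCV has them; the pictures are not rectified), "origin" and "rotation" of the camera in the world; the wrist camera has in their place "mount" (4x4, takes a point from camera to tool coordinates, whose origin is the TCP and whose axes are the flange's). Camera axes: x right, y up, looking along -z (the intrinsics and any distortion apply to the point x, -y, -z); pixel columns grow to the right and rows downward; lengths in mm; the calibration is good to about 2 mm. A picture is of the moment at which its call begins: read the wrist's pose just before it.
A pose or a line that the arm cannot do raises arm.IKError and nothing moves.
- arm.sign_off(): hands the job in, once; it reports no verdict.
The state is a dict: "time_s": time; "joints": joint angles; "qd": joint speeds; "joint_efforts": joint torques, N m; "eef_pos": TCP position; "eef_rot": TCP orientation; "wrist_force": force on the tool from outside, world axes, zero at the start; "moment": the same for the moment, N m; "finger_gap": finger opening in mm.
Only numpy, scipy, OpenCV 4.12 (cv2) and the standard library are available. Lean on these libraries where they do the work, as an engineer would, in place of code of your own. Each camera call takes 0.05 s, during which the arm holds its last target.

TASK

On the drilling jig, push the dark brown stop board along its two rails with the fingertips until you feel it drop fully into the notch in the middle. Then, with the board lying flat in the notch, push the red latch bar round until it lies straight across the top of the dark board. Only push: do not lift either board, and leave the white board and the other things on the bench where they are.

Things in the scene. Friction and masses are not known exactly. Their poses are not given: they have to be found in the camera images.
- jig: Fixed wooden drilling jig, base 235 x 440 x 12 mm. Origin on the table under the middle of the notch, z up; rails along y (-220 to 220 mm), open at the ends. Pale wooden rails centred at x = -52 and +52 mm, 30 mm wide, top 50 mm above the table. Aluminium lips at x 67 to 79 mm on either side, top at 60 mm. Between the rails (x -37 to 37 mm) it is open down to the base.
- notch (a point): Centre of the notch, on its brown floor: jig x = 0, y = 0, 41 mm above the table; axes as the jig. From y = -33 to +33 mm both rails are cut down by 9 mm, for a board 60 mm long.
- dark_board: Loose dark brown board, about 160 g: 130 (x, across rails) x 60 (y, along rails) x 20 mm; origin at centre of underside. Brass knob (radius 10, 24 mm high) at x = -35. Starts on the rails 100 to 145 mm from the notch, on its +y or -y side, 2 mm play at the lips. At the notch it tips nose down, drops 9 mm and stops; pushed hard it may hang until eased or pressed down.
- pale_board: White stop board of the same size and shape as the dark one, on the rails on the other side of the notch. To be left where it is.
- latch (a joint): Angle of the red latch bar about the vertical axis at latch_pivot (rad), growing anticlockwise from above. 0: points along jig +y, outside the rails; 1.571: along jig -x, straight across the notch. Stops at -0.5 and 1.62; starts at -0.35 to 0.1. Friction 0.04 N m; stays where left. A seated board (top at 61 mm) passes 4 mm under it; an unseated one (top at 70 mm) blocks it.
- latch_pivot (a point): Axis of the latch bar: jig x = 92 mm, y = 0, at the bar's mid-height, 74 mm above the table. The bar is 18 mm wide, reaches 70 mm from the axis and 12 mm behind it, from 65 to 83 mm above the table, on a steel post of 10 mm radius.
- latch_tip (a point): Middle of the free end of the red latch bar, 70 mm from its axis, 74 mm above the table.
- mallet: Hammer lying on the left side of the bench, roughly along x; leave alone.
- jingle: Brass disc of 54 mm diameter, 8 mm thick, flat on the bench beyond the jig; leave alone.
- drum_shell: Wooden drum frame, ring of 220 mm diameter, 60 mm high, on the left side of the bench; leave alone.
- brass_hoop: Brass ring of 190 mm diameter, 35 mm high, on the right side of the bench; leave alone.
- glue_bottle: White bottle, 60 mm diameter, 170 mm high, on the right side of the bench; leave alone.
- varnish_tin: Yellow tin, 80 mm diameter, 90 mm high, on the left side of the bench; leave alone.
Mind the look-alikes: they are no part of the job. Several things have the shape of the dark_board; the one meant has the colours described above.

How it is judged:
By the outcome, as a careful person would: the job done as asked, in the order asked, and still so for the second after the job is handed in, with the robot touching nothing.
It also fails if it takes over 48 s, if anything falls off the work surface, if the arm or the gripper's body presses on something with over 40 N, if the wrist force passes 120 N, or if a joint passes its speed limit or range.

## Working session

There is one attempt and no reset: what is moved stays moved. The work goes in short steps, each a Python script; the robot and the scene stay as the last script left them, time stands still between calls to the robot, and variables do not carry over. Pictures are saved under pics/ and viewed, and the job is handed in when it is done.

```bash
ls; mkdir -p pics
python3 - <<'E'
from bench import arm
import cv2,pickle
s=arm.get_state();print(s)
for n in("top","side"):
    c=arm.camera(n);pickle.dump(c,open(n+"0.pkl","wb"))
    cv2.imwrite(f"pics/{n}0.png",c["frame"][:,:,::-1])
    print(n,{k:v for k,v in c.items() if k not in("frame","depth")})
E
```

```text
pics
{'time_s': 0.0, 'joints': array([ 1.12100196e+00,  8.74910659e-02,  1.75118139e-01,  1.65980578e+00,
       -1.32310510e-05,  1.57080362e+00]), 'qd': array([-1.72295565e-05,  1.88273108e-03,  2.93033560e-04,  3.60821106e-04,
       -4.59850457e-04,  2.94033726e-04]), 'joint_efforts': array([ 2.28770077e-03, -5.20382738e+01,  4.64805472e+01,  1.59998587e-02,
        1.27124385e-04, -2.73301083e-06]), 'eef_pos': array([239.03035347, 495.08168725, 230.55782942]), 'eef_rot': array([[-9.00533366e-01,  4.34786511e-01, -5.89117051e-04],
       [ 4.34786910e-01,  9.00532497e-01, -1.25063716e-03],
       [-1.32411199e-05, -1.38238088e-03, -9.99999044e-01]]), 'wrist_force': array([-0.81793892, -0.46219412,  0.47277778]), 'moment': array([ 0.03104226,  0.02304274, -0.01327134]), 'finger_gap': 85.51604861822624}
top {'fx': 600.9379788900437, 'fy': 600.9379788900437, 'cx': 320.5547521569377, 'cy': 236.97887811542543, 'dist': array([0.03477886, 0.        , 0.        , 0.        , 0.        ]), 'origin': array([ 332.68618517,    7.53363074, 1753.74161772]), 'rotation': array([[ 0.0095792 ,  0.99029441, -0.13865503],
       [-0.9999096 ,  0.00817776, -0.0106736 ],
       [-0.00943612,  0.13874474,  0.99028322]])}
side {'fx': 522.5991941888603, 'fy': 522.5991941888603, 'cx': 320.74623992890776, 'cy': 246.65419146021836, 'dist': array([-0.11927523,  0.        ,  0.        ,  0.        ,  0.        ]), 'origin': array([ 114.44449341, -799.70355035, 1154.51487752]), 'rotation': array([[ 0.89054485,  0.3400939 , -0.30210266],
       [-0.45488527,  0.67022828, -0.58640724],
       [ 0.00304422,  0.65964399,  0.75157204]])}
```

View pics/top0.png

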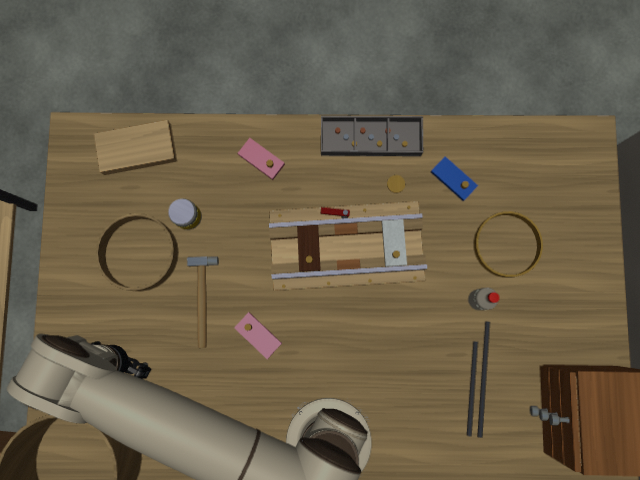

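View pics/side0.png

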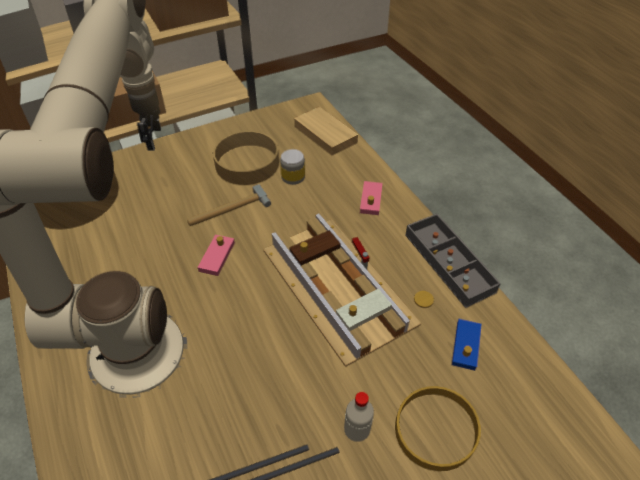

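The dark board is at about px (308,248) in the top view, left of the notch (347,248). The white board is at (395,243). The red latch runs from its pivot at about (346,213) to its tip at (322,211). I'll enlarge both views.

Run:
```python
import pickle,cv2
c=pickle.load(open("top0.pkl","rb"));f=c["frame"][:,:,::-1]
cv2.imwrite("pics/top0c.png",cv2.resize(f[190:300,260:436],None,fx=4.5,fy=4.5,interpolation=cv2.INTER_CUBIC))
c=pickle.load(open("side0.pkl","rb"));f=c["frame"][:,:,::-1]
cv2.imwrite("pics/side0c.png",cv2.resize(f[210:365,255:425],None,fx=3.8,fy=3.8,interpolation=cv2.INTER_CUBIC))
```

```text
(no output)
```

View pics/top0c.png

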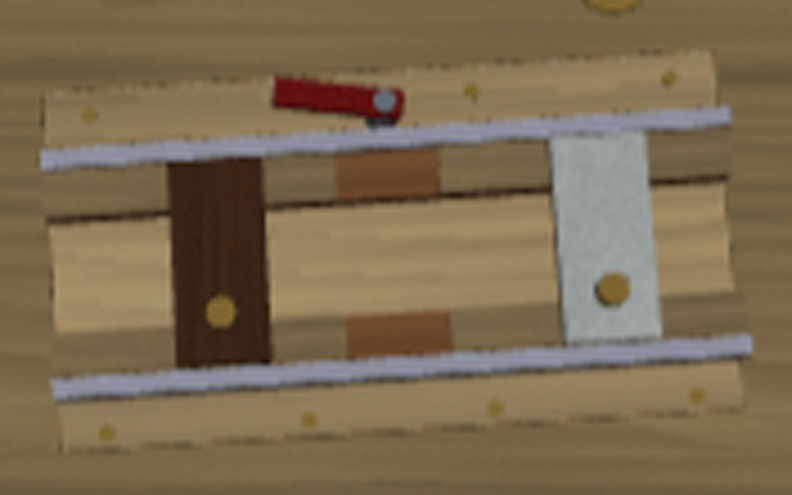

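View pics/side0c.png

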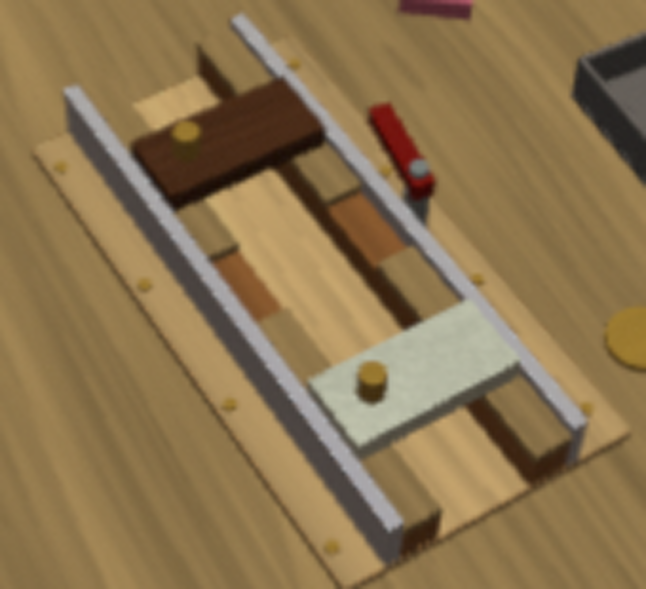

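```bash
cat > h.py <<'E'
import pickle,cv2,numpy as np
from scipy.optimize import least_squares
def proj(c,P):
    P=np.atleast_2d(P).astype(float)
    q=(P-c["origin"])@c["rotation"]; q=q*[1,-1,-1]
    K=np.array([[c["fx"],0,c["cx"]],[0,c["fy"],c["cy"]],[0,0,1]])
    return cv2.projectPoints(q,np.zeros(3),np.zeros(3),K,np.array(c["dist"]))[0][:,0]
def ray(c,uv):
    K=np.array([[c["fx"],0,c["cx"]],[0,c["fy"],c["cy"]],[0,0,1]])
    n=cv2.undistortPoints(np.array([[uv]],float),K,np.array(c["dist"]))[0,0]
    d=c["rotation"]@np.array([n[0],-n[1],-1]); return c["origin"],d
def onz(c,uv,z):
    o,d=ray(c,uv); return o+d*(z-o[2])/d[2]
def tri(c1,uv1,c2,uv2):
    f=lambda p:np.r_[proj(c1,p)[0]-uv1,proj(c2,p)[0]-uv2]
    r=least_squares(f,onz(c1,uv1,60)); return r.x,r.fun
def jw(P,jp):
    P=np.atleast_2d(P).astype(float);x,y,t=jp[:3];z=jp[3] if len(jp)>3 else 0
    c,s=np.cos(t),np.sin(t)
    return P@np.array([[c,-s,0],[s,c,0],[0,0,1]]).T+[x,y,z]
def wj(P,jp):
    P=np.atleast_2d(P).astype(float);x,y,t=jp[:3]
    c,s=np.cos(t),np.sin(t)
    return (P-[x,y,0])@np.array([[c,-s,0],[s,c,0],[0,0,1]])
E
python3 - <<'E'
from h import *
T=pickle.load(open("top0.pkl","rb"));S=pickle.load(open("side0.pkl","rb"))
top={(117.5,220,12):(44,95),(117.5,-220,12):(713,52),(-117.5,-220,12):(745,408),(-117.5,220,12):(62,452),
(79,220,60):(41,150),(79,-220,60):(729,107),(-67,220,60):(51,382),(-67,-220,60):(750,336),
(37,33,41):(337,199),(37,-33,41):(440,194),(-37,33,41):(346,317),(-37,-33,41):(447,312)}
side={(-117.5,220,12):(36,151),(-117.5,-220,12):(342,588),(117.5,-220,12):(630,433),
(-79,220,60):(65,93),(-67,220,60):(77,88),(-67,-220,60):(402,520),(-79,-220,60):(385,533),(67,220,60):(232,20),(79,220,60):(243,14),(79,-220,60):(584,424)}
def cv(d,s,o): return np.array(list(d.keys())),(np.array(list(d.values()))+.5)/s-.5+np.array(o)
tp,tu=cv(top,4.5,(260,190));sp,su=cv(side,3.8,(255,210))
def f(p,w=(1,1)): return np.r_[w[0]*(proj(T,jw(tp,p))-tu).ravel(),w[1]*(proj(S,jw(sp,p))-su).ravel()]
for w in((1,1),(1,0),(0,1)):
    r=least_squares(lambda p:f(p,w),[450,0,0,0],loss='soft_l1',x_scale=[100,100,.1,10]);print(w,r.x,np.sqrt((r.fun**2).mean()))
    if w==(1,1): jp=r.x;print(np.round(r.fun.reshape(-1,2),1).tolist())
np.save("jp.npy",jp)
tc=lambda u:(np.array(u)+.5)/4.5-.5+[260,190]
sc=lambda u:(np.array(u)+.5)/3.8-.5+[255,210]
for n,a,b in(("dark farleft",(168,162),(282,80)),("dark nearleft",(177,367),(133,148)),("knobtop",(221,311),(186,130)),
  ("latch tip",(275,90),(380,108)),("pivot",(385,100),(420,167)),("white knob",(612,288),(371,370))):
    p,e=tri(T,tc(a),S,sc(b));print(n,p.round(1),"jig",wj(p,jp).round(1),e.round(1))
for n,a,z in(("tip",(275,90),83),("pivot",(385,100),86),("dk rf",(262,157),50),("dk rn",(270,362),50),("lf",(168,162),70),("ln",(177,367),70)):
    print(n,wj(onz(T,tc(a),z),jp).round(1))
E
```

```text
(1, 1) [ 5.47607793e+02 -4.93934465e+01  7.14766166e-02 -3.00176369e+00] 1.0223239567272886
[[-0.1, 1.6], [0.1, 1.8], [-0.1, 2.4], [-0.1, 2.0], [-0.4, -0.4], [0.2, -0.5], [-0.0, -1.1], [-0.0, -0.6], [-0.1, 0.1], [-0.1, -0.2], [-0.4, -0.6], [0.1, -1.0], [-3.1, 0.5], [-1.7, 2.2], [-1.4, 0.7], [-0.1, -0.5], [0.5, -0.8], [0.9, 0.7], [1.3, -0.5], [-0.1, -0.0], [0.4, 0.1], [1.4, -0.6]]
(1, 0) [ 5.47931483e+02 -4.96998805e+01  7.21548182e-02 -5.14880613e+00] 0.6590445000939754
(0, 1) [ 5.50217392e+02 -4.38447634e+01  7.07265191e-02 -1.05505000e+01] 0.7324162306283782
dark farleft [600.7  93.4  65.5] jig [[ 63.2 138.6  65.5]] [-0.1  0.1  0.2 -0. ]
dark nearleft [472.5  85.5  62.2] jig [[-65.3 139.9  62.2]] [ 0.1 -0.3 -0.3  0.1]
knobtop [503.8  57.7  94.2] jig [[-36.1 109.9  94.2]] [-0.  0.  0. -0.]
latch tip [645.7  25.9  78.1] jig [[103.2  68.1  78.1]] [ 0. -0. -0.  0.]
pivot [638.3 -43.2  87.5] jig [[90.9 -0.3 87.5]] [ 0.  -0.1 -0.1  0. ]
white knob [ 520.1 -183.1   94.2] jig [[ -37.  -131.4   94.2]] [-0.  0.  0. -0.]
tip [[102.2  68.1  83. ]]
pivot [[90.9 -0.3 86. ]]
dk rf [[65.6 79.  50. ]]
dk rn [[-65.6  82.   50. ]]
lf [[ 62.9 138.3  70. ]]
ln [[-66.8 139.9  70. ]]
```

Every feature agrees except the base corners, so the base plate seems to be offset in x. I'll refit without those corners, then move above the start of the push and check with the wrist camera.

Run:
```python
from h import *
from bench import arm
T=pickle.load(open("top0.pkl","rb"));S=pickle.load(open("side0.pkl","rb"))
top={(79,220,60):(41,150),(79,-220,60):(729,107),(-67,220,60):(51,382),(-67,-220,60):(750,336),
(37,33,41):(337,199),(37,-33,41):(440,194),(-37,33,41):(346,317),(-37,-33,41):(447,312)}
side={(-79,220,60):(65,93),(-67,220,60):(77,88),(-67,-220,60):(402,520),(-79,-220,60):(385,533),(67,220,60):(232,20),(79,220,60):(243,14),(79,-220,60):(584,424)}
def cv(d,s,o): return np.array(list(d.keys())),(np.array(list(d.values()))+.5)/s-.5+np.array(o)
tp,tu=cv(top,4.5,(260,190));sp,su=cv(side,3.8,(255,210))
def f(p): return np.r_[(proj(T,jw(tp,p))-tu).ravel(),(proj(S,jw(sp,p))-su).ravel()]
r=least_squares(f,[450,0,0,0],x_scale=[100,100,.1,10]);jp=r.x;print(jp,np.round(r.fun.reshape(-1,2),1).tolist())
np.save("jp.npy",jp)
t=jp[2]
for sg in(1,-1):
    yy=sg*np.array([np.cos(t),np.sin(t),0]);zz=np.array([0,0,-1.]);R=np.c_[np.cross(yy,zz),yy,zz]
    for P in((0,175,200),(0,41,45),(130,60,72)):
        print(sg,P,jw(P,jp)[0].round(),arm.ik(jw(P,jp)[0].tolist(),R))
```

```text
[ 5.45947440e+02 -4.93492804e+01  6.92106957e-02 -3.30070995e+00] [[-0.3, 0.0], [0.3, 0.3], [-0.1, -0.7], [-0.1, 0.2], [-0.1, 0.6], [-0.1, 0.4], [-0.5, -0.1], [0.1, -0.4], [-0.5, -0.4], [0.1, -0.6], [0.1, 1.1], [0.4, -0.1], [-0.5, 0.2], [0.1, 0.3], [0.7, -0.1]]
1 (0, 175, 200) [534. 125. 197.] [0.23041805 0.07245346 0.09348324 1.59182611 0.         1.73200368]
1 (0, 41, 45) [543.  -8.  42.] [-0.01555251  0.08196615 -0.19608975  1.29274043  0.          1.48603312]
1 (130, 60, 72) [671.  19.  69.] [0.02902783 0.37633452 0.20535061 1.39981242 0.         1.53061346]
-1 (0, 175, 200) [534. 125. 197.] [ 0.23041805  0.07245346  0.09348324  1.59182611  0.         -1.40958897]
-1 (0, 41, 45) [543.  -8.  42.] [-0.01555251  0.08196615 -0.19608975  1.29274043  0.         -1.65555954]
-1 (130, 60, 72) [671.  19.  69.] [ 0.02902783  0.37633452  0.20535061  1.39981242  0.         -1.61097919]
```

Run:
```python
from h import *
from bench import arm
jp=np.load("jp.npy")[:3];t=jp[2]
yy=np.array([np.cos(t),np.sin(t),0]);zz=np.array([0,0,-1.]);R=np.c_[np.cross(yy,zz),yy,zz]
arm.move_ptp(jw((0,172,230),jp)[0].tolist(),R);print(arm.get_state()["time_s"])
arm.grip(28)
s=arm.get_state();c=arm.camera("wrist");c["s"]=s;pickle.dump(c,open("w1.pkl","wb"))
cv2.imwrite("pics/w1.png",c["frame"][:,:,::-1]);print(s["time_s"],s["finger_gap"],s["eef_pos"],s["wrist_force"],s["joints"]);print(c["mount"],c["fx"],c["cx"],c["dist"])
```

```text
1.8333
2.4167 28.177777536329035 [534.05496638 122.26054806 230.02515581] [-0.64705954 -0.54110129 -0.41976398] [ 2.25055933e-01  8.12047457e-02  1.67362598e-01  1.65689608e+00
 -9.97511606e-06  1.72661966e+00]
[[-5.00162082e-04  9.53240334e-01  3.02212864e-01  7.57488015e+01]
 [ 9.99999418e-01  7.65572679e-04 -7.59772311e-04 -3.79181905e-01]
 [-9.55611524e-04  3.02212308e-01 -9.53240163e-01 -1.42298464e+02]
 [ 0.00000000e+00  0.00000000e+00  0.00000000e+00  1.00000000e+00]] 411.6121165920251 321.37643601687734 [-0.03533101  0.          0.          0.          0.        ]
```

View pics/w1.png

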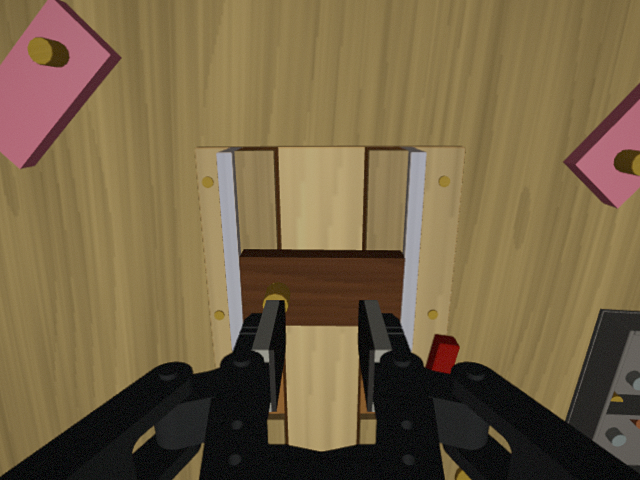

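```bash
cat >> h.py <<'E'
def wristcam(c):
    s=c["s"];M=c["mount"];c=dict(c);c["rotation"]=s["eef_rot"]@M[:3,:3];c["origin"]=s["eef_pos"]+s["eef_rot"]@M[:3,3];return c
E
python3 - <<'E'
from h import *
jp=np.load("jp.npy")[:3]
c0=pickle.load(open("w1.pkl","rb"));c=wristcam(c0)
print("cam",wj(c["origin"],jp))
for n,uv,z in(("lip-79",(218.5,153),60),("lip-67",(234,151),60),("lip67",(411,151),60),("lip79",(425,152),60),("bk top L",(241,257),70),("bk top R",(404,257),70),("bk bot L",(241,250),50),("bk bot R",(403,250),50),("notch L",(285,415),41),("notch R",(359,415),41)):
    print(n,wj(onz(c,uv,z),jp).round(1), c0["depth"][int(uv[1])+3,int(uv[0])])
# depth -> heights
def pt(u,v):
    d=c0["depth"][v,u];o,r=ray(c,(u,v));return wj(o+r*d,jp)[0].round(1)
for n,u,v in(("board",320,290),("rail",258,200),("rail",390,200),("base",320,200),("lip",226,200),("table",100,300),("latch",443,355)): print(n,pt(u,v))
E
```

```text
cam [[ -0.38547451 247.77031834 372.32353407]]
lip-79 [[-77.  218.2  60. ]] 308.04428
lip-67 [[-65.3 219.7  60. ]] 317.4223
lip67 [[ 66.8 219.6  60. ]] 307.45602
lip79 [[ 77.4 218.9  60. ]] 307.62833
bk top L [[-62.9 139.3  70. ]] 322.0992
bk top R [[ 64.4 139.2  70. ]] 322.32596
bk bot L [[-66.7 138.3  50. ]] 329.23895
bk bot R [[ 67.5 138.1  50. ]] 337.3025
notch L [[-35.9 -36.   41. ]] 413.55283
notch R [[ 36.8 -36.1  41. ]] 409.17078
board [ -1.2 110.6  68.8]
rail [-50.7 180.1  49. ]
rail [ 54.6 180.3  50.2]
base [ -1.3 172.1  11.1]
lip [-74.  182.3  59.2]
table [-223.2   67.7   -1.1]
latch [99.1 58.4 81.9]
```

Wrist and fixed views agree to about 1–2 mm: board top at 69, rails at 50, board centre at y≈109. Now I'll descend behind the board and push, with a force guard.

Run:
```python
from h import *
from bench import arm
jp=np.load("jp.npy")[:3]
def go(P,**k):
    r=arm.movel(jw(P,jp)[0].tolist(),**k);s=arm.get_state();print(P,r,"t",round(s["time_s"],2),"jig",wj(s["eef_pos"],jp)[0].round(1),"F",s["wrist_force"].round(1));return r
if not go((0,172,42),speed=150,threshold=8):
    if not go((0,85,42),speed=50,threshold=6):
        go((0,50,42),speed=25,threshold=5)
c=arm.camera("side");pickle.dump(c,open("s2.pkl","wb"))
cv2.imwrite("pics/s2.png",cv2.resize(c["frame"][200:365,255:425,::-1],None,fx=3.6,fy=3.6,interpolation=cv2.INTER_CUBIC))
```

```text
(0, 172, 42) False t 3.87 jig [  0.6 172.1  43. ] F [-0.  -0.2 -0.5]
(0, 85, 42) False t 5.76 jig [ 0. 85. 42.] F [0.4 0.6 0.4]
(0, 50, 42) False t 7.31 jig [ 0.  50.  42.1] F [ 0.5  0.3 -0.7]
```

View pics/s2.png

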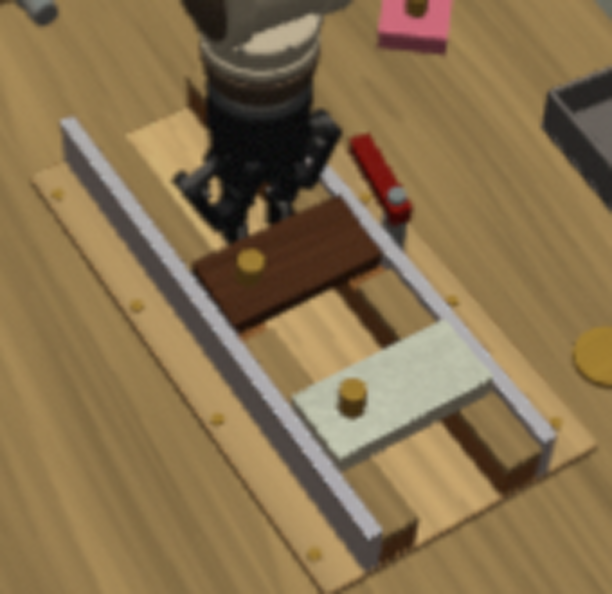

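The board has moved to the notch and its nose is in, with a strip of brown floor still visible ahead at (365,275). I'll continue slowly.

Run:
```python
from h import *
from bench import arm
jp=np.load("jp.npy")[:3]
def go(P,**k):
    r=arm.movel(jw(P,jp)[0].tolist(),**k);s=arm.get_state();print(P,r,"t",round(s["time_s"],2),"jig",wj(s["eef_pos"],jp)[0].round(1),"F",s["wrist_force"].round(1));return r
for y in (46,43,41,39.5,38):
    if go((0,y,42),speed=15,threshold=4): break
c=arm.camera("side");pickle.dump(c,open("s3.pkl","wb"))
cv2.imwrite("pics/s3.png",cv2.resize(c["frame"][200:365,255:425,::-1],None,fx=3.6,fy=3.6,interpolation=cv2.INTER_CUBIC))
```

```text
(0, 46, 42) False t 7.78 jig [ 0.  45.8 42. ] F [ 0.9  0.2 -0.5]
(0, 43, 42) False t 8.12 jig [ 0.  42.8 42. ] F [-0.8  0.2  0.2]
(0, 41, 42) False t 8.41 jig [ 0.  40.9 42. ] F [ 0.3 -0.7 -0.9]
(0, 39.5, 42) False t 8.66 jig [ 0.  39.4 42. ] F [ 0.4  0.4 -0.3]
(0, 38, 42) False t 8.91 jig [-0.1 38.6 42. ] F [-0.6  5.   0.5]
```

View pics/s3.png

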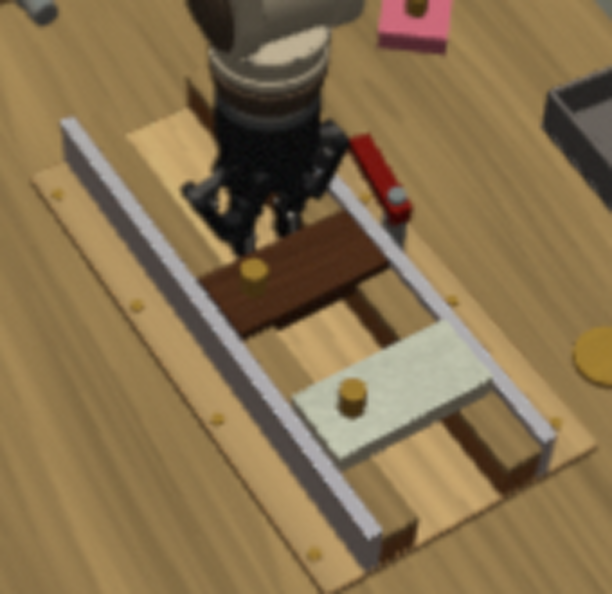

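The board met the front wall of the notch (5 N). Next I'll back off, lift clear and measure whether it lies flat at 61 mm.

Run:
```python
from h import *
from bench import arm
jp=np.load("jp.npy")[:3]
def go(P,**k):
    r=arm.movel(jw(P,jp)[0].tolist(),**k);s=arm.get_state();print(P,r,"t",round(s["time_s"],2),"jig",wj(s["eef_pos"],jp)[0].round(1),"F",s["wrist_force"].round(1));return r
go((0,55,42),speed=60)
go((0,75,200),speed=200)
arm.hold(0.2)
s=arm.get_state();c0=arm.camera("wrist");c0["s"]=s;pickle.dump(c0,open("w4.pkl","wb"));c=wristcam(c0)
cv2.imwrite("pics/w4.png",c0["frame"][:,:,::-1])
d=c0["depth"];v,u=np.mgrid[0:480:4,0:640:4]
K=np.array([[c["fx"],0,c["cx"]],[0,c["fy"],c["cy"]],[0,0,1]])
n=cv2.undistortPoints(np.c_[u.ravel(),v.ravel()].astype(float)[:,None],K,np.array(c["dist"]))[:,0]
P=wj(c["origin"]+(np.c_[n[:,0],-n[:,1],-np.ones(len(n))]*d[v.ravel(),u.ravel()][:,None])@c["rotation"].T,jp)
col=c0["frame"][v.ravel(),u.ravel()].astype(int)
for x0 in(-55,-20,0,20,50):
  print(x0,[(y0,round(float(np.median(P[m][:,2])),1)) for y0 in range(-35,45,10) if (m:=(abs(P[:,0]-x0)<6)&(abs(P[:,1]-y0)<4)).sum()>2])
```

```text
(0, 55, 42) False t 9.39 jig [ 0.  55.3 42. ] F [-0.5 -0.6  0.3]
(0, 75, 200) False t 10.34 jig [ -0.4  74.8 198.8] F [-0.4 -0.8 -1.2]
-55 [(5, 60.5), (15, 60.5), (25, 53.8), (35, 49.4)]
-20 [(-35, 60.5), (-25, 60.5), (-15, 60.7), (-5, 60.6), (5, 60.3), (15, 60.2), (25, 53.9), (35, 11.3)]
0 [(-35, 60.8), (-25, 60.5), (-15, 60.4), (-5, 61.0), (5, 60.6), (15, 59.0), (25, 50.7), (35, 12.1)]
20 [(-35, 60.6), (-25, 60.9), (-15, 60.6), (-5, 60.3), (5, 60.7), (15, 59.9), (25, 50.6), (35, 11.9)]
50 [(5, 61.1), (15, 60.6), (25, 55.4), (35, 50.1)]
```

View pics/w4.png

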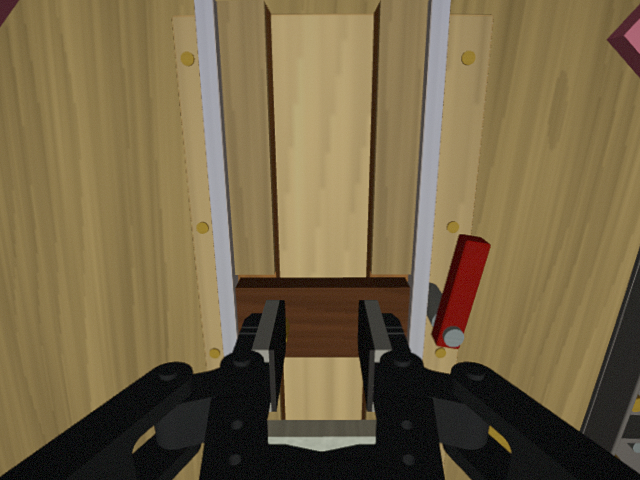

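The board is seated: its top is flat at 60.5 ±0.5 mm everywhere sampled. In this picture the latch runs from its tip at about (474,238) to its pivot at (453,338). Next I'll measure its angle, close the fingers and sweep it round.

```bash
cat > latch.py <<'E'
from h import *
from bench import arm
jp=np.load("jp.npy")[:3]
def go(P,**k):
    r=arm.movel(jw(P,jp)[0].tolist(),**k);s=arm.get_state();print(np.round(P,1),r,"t",round(s["time_s"],2),"jig",wj(s["eef_pos"],jp)[0].round(1),"F",s["wrist_force"].round(1));return r
def tcp(th,gap=0,r=48,z=73):
    d=np.array([-np.sin(th),np.cos(th)]);n=np.array([np.cos(th),np.sin(th)])
    h=14.5*abs(np.cos(th))+11*abs(np.sin(th))
    p=np.array([92,0])+r*d+n*(9+h+gap);return (p[0],p[1],z)
E
python3 - <<'E'
from latch import *
c=wristcam(pickle.load(open("w4.pkl","rb")))
a=wj(onz(c,(474,239),83),jp)[0];b=wj(onz(c,(453.5,337),85),jp)[0]
th=np.arctan2(-(a-b)[0],(a-b)[1]);print(a,b,np.hypot(*(a-b)[:2]),th)
arm.grip(0);print(arm.get_state()["time_s"],arm.get_state()["finger_gap"])
p=tcp(th,gap=15)
go((p[0],p[1],130),speed=200)
if not go(p,speed=100,threshold=5):
  for t in np.arange(th+0.0,1.3,0.24):
    if go(tcp(t),speed=80,threshold=8): print("STOP");break
s=arm.camera("top");pickle.dump(s,open("t5.pkl","wb"))
cv2.imwrite("pics/t5.png",cv2.resize(s["frame"][180:300,260:436,::-1],None,fx=4.5,fy=4.5,interpolation=cv2.INTER_CUBIC))
E
```

```text
[99.88420773 70.47763471 83.        ] [92.79628529 -1.62361252 85.        ] 72.44879913458844 -0.09799028275483808
10.975 0.1392817904283229
[136.   43.9 130. ] False t 11.91 jig [135.7  44.  130.6] F [ 0.3 -0.5 -0.4]
[136.   43.9  73. ] False t 12.62 jig [136.2  43.9  73.8] F [ 0.6 -0.2  0.2]
[121.1  45.4  73. ] False t 12.96 jig [121.4  45.4  74. ] F [0.6 0.4 0.8]
[109.9  51.   73. ] False t 13.27 jig [110.   51.2  73.3] F [ 0.6  0.6 -0.6]
[98.7 54.4 73. ] False t 13.56 jig [98.8 54.4 73.1] F [ 1.2 -0.6 -0.2]
[86.1 54.9 73. ] False t 13.87 jig [86.2 54.8 73.1] F [-0.9 -0.4 -0.1]
[73.  51.6 73. ] False t 14.18 jig [73.1 51.5 73.1] F [0.8 0.3 0.2]
[60.6 44.3 73. ] False t 14.52 jig [60.6 44.2 73.1] F [-0.  -0.4  0.1]
```

View pics/t5.png

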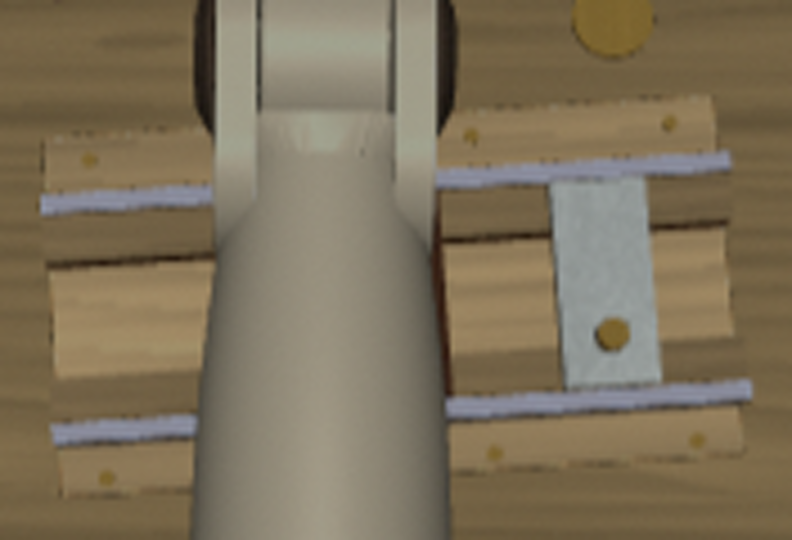

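The arm hides the latch in the top view. The white board at (605,285) hasn't moved. I'll push on to about 1.5 rad and check with the wrist camera.

Run:
```python
from latch import *
for t in (1.3,1.42,1.5):
    if go(tcp(t),speed=40,threshold=6): print("STOP");break
s=arm.get_state();c0=arm.camera("wrist");c0["s"]=s;pickle.dump(c0,open("w6.pkl","wb"))
cv2.imwrite("pics/w6.png",c0["frame"][:,:,::-1])
c=arm.camera("side");pickle.dump(c,open("s6.pkl","wb"))
cv2.imwrite("pics/s6.png",cv2.resize(c["frame"][200:365,255:425,::-1],None,fx=3.6,fy=3.6,interpolation=cv2.INTER_CUBIC))
```

```text
[52.  35.5 73. ] False t 15.03 jig [51.8 35.2 73. ] F [ 0.5 -0.8  0.2]
[47.9 29.  73. ] False t 15.37 jig [47.7 28.7 73. ] F [-0.5  0.2 -0.6]
[45.6 24.3 73. ] False t 15.65 jig [45.5 24.1 73. ] F [-0.6 -0.1  0.6]
```

View pics/w6.png

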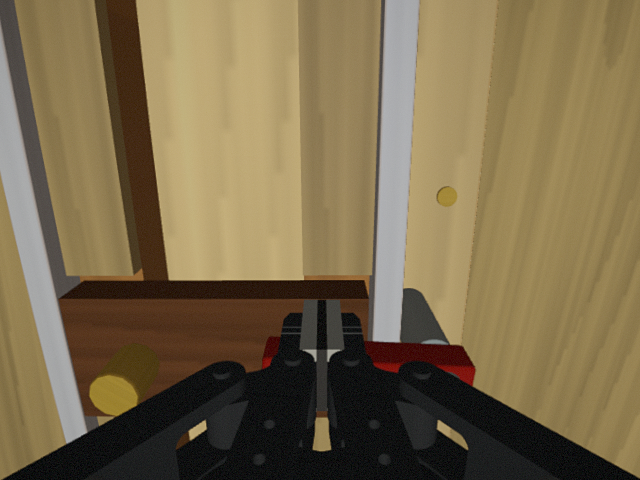

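View pics/s6.png

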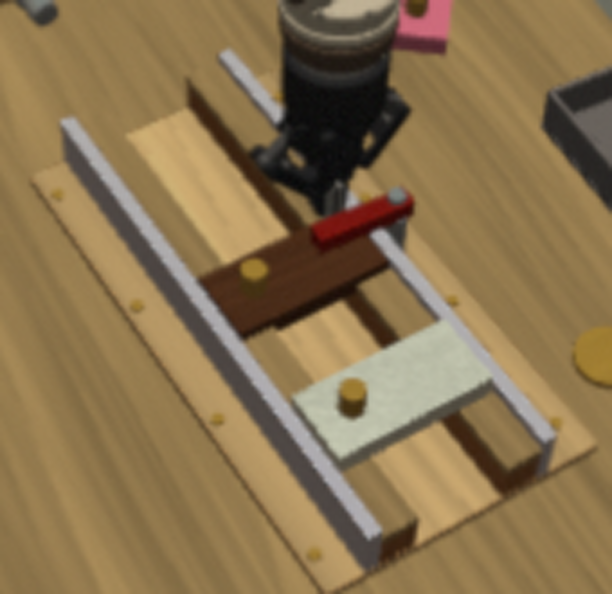

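The bar is across the board. I'll retreat and measure its angle with an unobstructed view.

Run:
```python
from latch import *
go((45.5,38,73),speed=60);go((45.5,38,130),speed=200);go((50,-40,230),speed=200)
arm.hold(.2)
s=arm.get_state();c0=arm.camera("wrist");c0["s"]=s;pickle.dump(c0,open("w7.pkl","wb"))
cv2.imwrite("pics/w7.png",c0["frame"][:,:,::-1])
cv2.imwrite("pics/w7c.png",cv2.resize(c0["frame"][150:290,230:430,::-1],None,fx=4,fy=4,interpolation=cv2.INTER_CUBIC))
```

```text
[45.5 38.  73. ] False t 16.12 jig [45.5 38.6 73. ] F [-0.5 -0.5 -0.2]
[ 45.5  38.  130. ] False t 16.56 jig [ 45.9  37.8 130.8] F [-0.8  0.4 -1. ]
[ 50 -40 230] False t 17.34 jig [ 49.7 -39.8 228.6] F [-0.2 -0.9 -0.2]
```

View pics/w7.png

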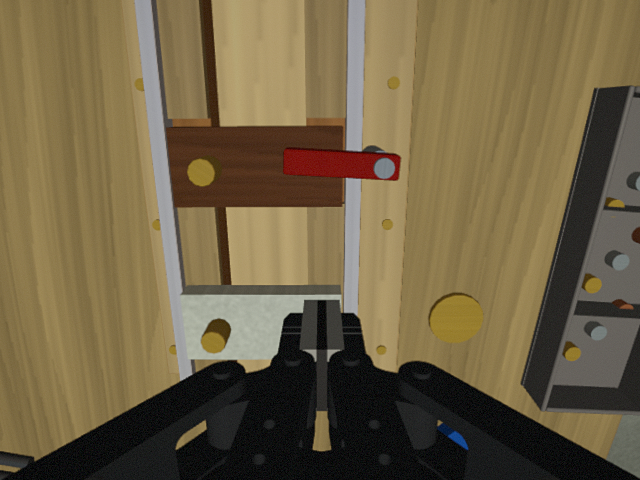

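View pics/w7c.png

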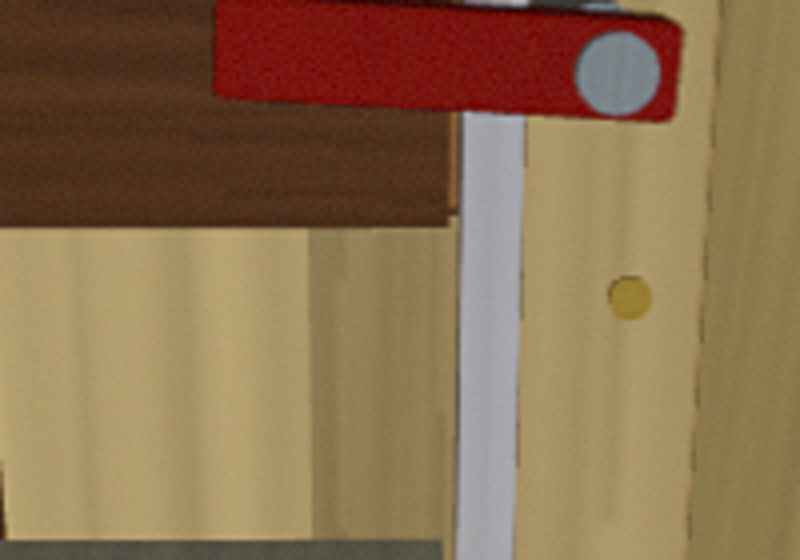

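```bash
cat >> latch.py <<'E'
def ang(c,a,b,z):
    a=wj(onz(c,a,z),jp)[0];b=wj(onz(c,b,z),jp)[0];return np.arctan2(-(a-b)[0],(a-b)[1]),a.round(1),b.round(1)
E
python3 - <<'E'
from latch import *
c=wristcam(pickle.load(open("w7.pkl","rb")))
f=lambda u:((u[0]+.5)/4-.5+230,(u[1]+.5)/4-.5+150)
print("lower edge",ang(c,f((213,97)),f((668,122)),83))
print("upper/pivot-tipmid",ang(c,(284,161),f((618,73)),83))
print("board edge",ang(c,f((0,228)),f((450,226)),61))
E
```

```text
lower edge (np.float64(1.5168413914050072), array([22.3, -5.3, 83. ]), array([102.1,  -9.6,  83. ]))
upper/pivot-tipmid (np.float64(1.5036227703917968), array([23.4,  3.6, 83. ]), array([93., -1., 83.]))
board edge (np.float64(1.575301563248526), array([-21.5, -33.6,  61. ]), array([ 65.2, -33.2,  61. ]))
```

The latch is at about 1.51 rad, roughly what I commanded. One more small push, to about 1.57.

Run:
```python
from latch import *
go((45.5,38,130),speed=200);go((45.5,38,73),speed=120,threshold=5)
go(tcp(1.5,gap=2),speed=60,threshold=5)
go(tcp(1.562),speed=15,threshold=5);arm.hold(.2)
print(wj(arm.get_state()["eef_pos"],jp))
go((44,40,73),speed=60);go((45.5,38,130),speed=200);go((50,-40,230),speed=200)
arm.hold(.2)
s=arm.get_state();c0=arm.camera("wrist");c0["s"]=s;pickle.dump(c0,open("w8.pkl","wb"))
cv2.imwrite("pics/w8c.png",cv2.resize(c0["frame"][115:215,230:430,::-1],None,fx=4,fy=4,interpolation=cv2.INTER_CUBIC))
```

```text
[ 45.5  38.  130. ] False t 18.38 jig [ 45.9  37.6 131.1] F [0.1 0.4 0.3]
[45.5 38.  73. ] False t 19.0 jig [45.8 37.7 73.8] F [-0.5  0.1  0.6]
[45.7 26.3 73. ] False t 19.34 jig [46.  25.8 73.5] F [ 0.5 -0.2 -0.2]
[44.2 20.5 73. ] False t 19.89 jig [44.1 20.5 73. ] F [-0.2 -0.1  1.1]
[[44.13072806 20.57805569 72.94611842]]
[44 40 73] False t 20.57 jig [44.  40.5 73. ] F [ 0.3  0.5 -0.2]
[ 45.5  38.  130. ] False t 21.0 jig [ 46.   37.7 130.8] F [ 0.1  1.  -0.4]
[ 50 -40 230] False t 21.78 jig [ 49.7 -39.8 228.6] F [0.4 0.1 0.2]
```

View pics/w8c.png

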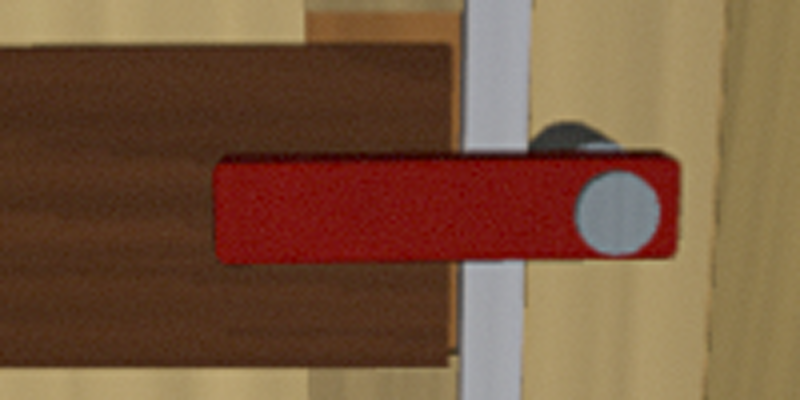

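Run:
```python
from latch import *
c0=pickle.load(open("w8.pkl","rb"));c=wristcam(c0)
f=lambda u:((u[0]+.5)/4-.5+230,(u[1]+.5)/4-.5+115)
print("lower",ang(c,f((228,264)),f((668,258)),83)); print("mid",ang(c,f((213,214)),f((618,213)),84))
print("board edge",ang(c,f((0,366)),f((450,366)),61))
def pt(u,v):
    d=c0["depth"][v,u];o,r=ray(c,(u,v));return wj(o+r*d,jp)[0].round(1)
for u,v in((250,135),(250,195),(335,135),(335,195),(180,140),(180,195),(320,168)): print(pt(u,v))
arm.move_ptp(jw((-60,120,300),jp)[0].tolist(),arm.get_state()["eef_rot"])
t=arm.camera("top");s=arm.camera("side")
cv2.imwrite("pics/t9.png",t["frame"][:,:,::-1]);cv2.imwrite("pics/s9.png",s["frame"][:,:,::-1]);print(arm.get_state()["time_s"])
```

```text
lower (np.float64(1.5853976384616204), array([ 24.9, -10. ,  83. ]), array([102.1,  -8.9,  83. ]))
mid (np.float64(1.5740045503539215), array([22.5, -1.2, 84. ]), array([92.8, -0.9, 84. ]))
board edge (np.float64(1.5707028271231476), array([-21.5, -33.3,  61. ]), array([ 65.2, -33.3,  61. ]))
[-3.4 19.9 59.2]
[ -5.5 -24.8  59.8]
[59.3 19.9 59.2]
[ 59.7 -24.9  59.6]
[-54.9  16.7  61.6]
[-59.4 -24.6  60.4]
[48.3 -1.4 81.8]
22.975
```

View pics/s9.png

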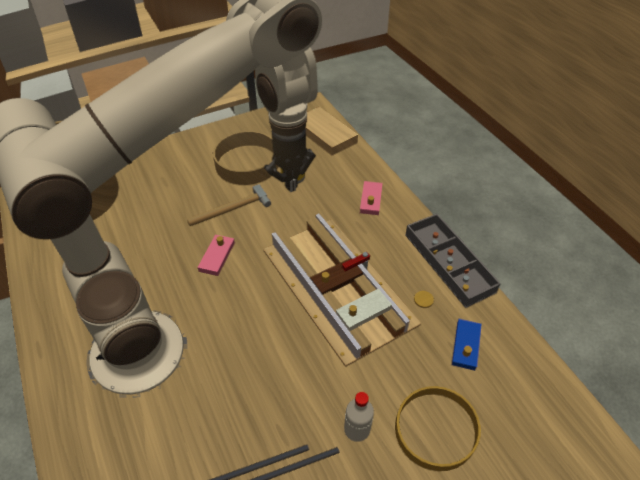

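View pics/t9.png

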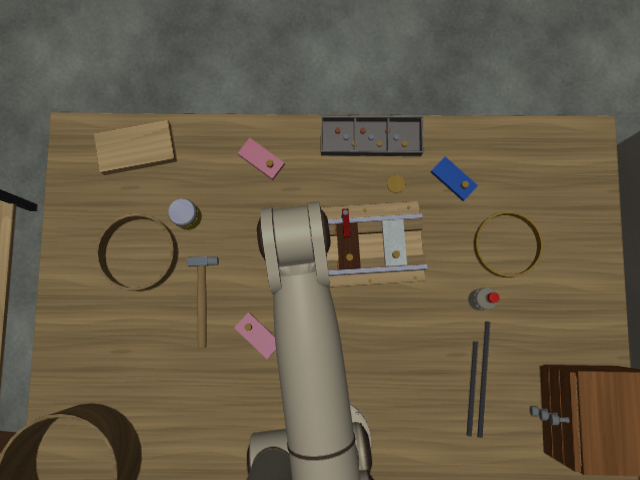

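The dark board is in the notch with the red bar straight across it (side view px (335,268), top view (347,240)). The white board and the other items are in the same pixel places as at the start, and the arm is clear.

```bash
python3 -c "
from bench import arm
print(arm.sign_off(), arm.get_state()['time_s'])"
```

```text
the job is handed in; nothing more can be done
the job is handed in; nothing more can be done
```

The dark board is seated flat in the notch and the red latch lies straight across it. I handed the job in at about 23 s of the 48 s allowed.

- **Board:** I pushed it along the rails from the +y side with the fingertips until it met the far wall of the notch at about 5 N, then eased off. It had dropped in by itself, so I did not need to press it down. Its top measured about 60.5 mm before the latch was moved, and 59–62 mm across the corners afterwards (61 mm expected).
- **Latch:** I swept it round by pushing on its trailing side. The first pass stopped at about 1.51 rad, so I gave it one more small push. The final readings were 1.574 rad from tip and pivot and 1.585 rad from the lower edge; the target is 1.571. The two differ by about 0.01 rad, which I put down to how closely I could read the edge in the picture.
- **Other things:** in the last top and side pictures the white board and the other bench items that can be seen stood in the same places as at the start. Wrist forces read after each move stayed at about 5 N or below, and the arm ended clear of everything.
- **One disagreement:** the base plate's corners did not fit the jig position by about 5 mm, apparently because the plate is offset. I left those corners out, and the other jig features agreed to about 1–3 mm.

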